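# Extend the over-basin rack until it locks, then set the limes to drain on it

### The job

Pull the over-basin rack out across the steel basin until its red lock button clicks out. Then pick up the colander of rinsed limes by its handle and set it gently on the rack, upright and centred over the basin, to drain with all three limes still inside. Leave the button out, and do not knock the glass lid, spoon or mug about.

Things in the scene. Friction and masses are not known exactly. Their poses are not given: they have to be found in the camera images.
- rack_slide (a joint): How far the moving half of the over-basin rack is drawn out, m: 0 shut in, 0.14 fully out against its end stop. The rack is two parallel steel tubes (18 mm thick, 110 mm apart) clamped to one short rim of the basin, reaching to mid-basin, with thinner aluminium tubes (14 mm) telescoping out of them to the opposite short rim. It slides level along the +y axis of rack_middle, with about 2 to 4 N of friction; nothing springs back.
- lock_button (a joint): Spring snap button of the rack, red, 10 mm thick, m: 0 pressed in (hidden inside the tube), 0.010 fully out. It rides in the telescoping tube and springs out of the hole at lock_hole by itself only in the last 1 to 2 mm of the pull, at the end stop; the rack then cannot slide back more than about 2 mm.
- pull_grip (a point): Point to grasp on the moving half of the rack: a blue upright pull tab in the middle of its cross bar, 70 mm long (along this point's x), 14 mm thick (along its y, the direction of sliding), this point 20 mm below the tab's top edge and 38 mm above the basin's rim. Axes: y is the direction to pull out, z up. Both sides of the tab are free for fingers from above.
- lock_hole (a point): Mouth of the lock hole in the black collar on the +x side of one thick tube, near mid-basin, 114 mm above the counter; the red button comes out here towards +x of this point.
- rack_middle (a point): Centre of the basin's opening, midway between the rack's two tubes, at the height of the top of the thick tubes (123 mm above the counter): where the middle of the colander's base belongs. The thin tubes' tops are 2 mm lower. Axes: y is the direction in which the rack is drawn out, z up. The blue tab stands 175 mm from here when fully out and rises 35 mm above this height. The clamp on the opposite rim reaches 240 mm the other way, no higher than this point.
- basin: Stainless sit-on basin, fixed to the counter, rim 300 mm along its x and 380 mm along its y, 100 mm high; origin at the centre of its underside, y along the rack. Beyond it and the colander, out of the way at the far side of the counter, stand a pressure cooker (145 mm high) and its lid; a plate and a grey silicone sealing ring lie flat well clear at the far and left sides; a low drawer unit (150 mm high) and bottles stand along the sides.
- colander_base (a point): Centre of the underside of the loose green plastic colander: base 130 mm across, rim 190 mm across and 85 mm high, weight with limes about 0.4 kg. z up when upright.
- colander_grip (a point): Centre of the straight grip of the colander's rigid white hooped handle, 152 mm above the colander's base: a bar 90 mm long along this point's x, 16 mm thick along its y and 16 mm high. Directly above the centre of mass; the handle does not fold.
- lime1_center (a point): Centre of a lime, a 44 mm ball lying loose in the colander.
- lime2_center (a point): Centre of a lime, a 44 mm ball lying loose in the colander.
- lime3_center (a point): Centre of a lime, a 44 mm ball lying loose in the colander.
- glass_lid: Bystander: glass lid lying flat, 200 mm across, 60 mm high over its knob. Origin under its centre.
- spoon: Bystander: wooden spoon lying on the counter, 270 mm long along its x. Origin near its middle.
- mug: Bystander: blue mug, 76 mm across, 85 mm high. Origin under its centre.
Things that resemble listed ones, but are neither listed nor needed, are in the scene too. Leave any black or purple look-alike of the part that bears lime1_center alone.

How it is judged (in metres and radians):
On the way, in this order (a step that is already met when the one before it is completed fails the run):
1. the rack is drawn out and its lock button has clicked out, before the colander is on it (value of joint lock_button above 0.006 m and value of joint rack_slide above 0.136 m and horizontal distance between colander_base and rack_middle above 0.2 m), for 0.2 s.
2. the colander is on the rack, with the button still out (value of joint lock_button above 0.006 m and value of joint rack_slide above 0.136 m and horizontal distance between colander_base and rack_middle below 0.04 m and z of colander_base in the frame of rack_middle between -0.008 and 0.006 m and angle between colander_base's own z axis and vertical below 0.1 rad), for 0.2 s.
At the end, for the whole second after the job is handed in: The rack is drawn out (slide over 136 mm) with its button out (over 6 mm); the colander stands still and upright (within 0.1 rad) on the rack's tubes, its base within 40 mm of the middle of the rack, with all three limes inside (all of step 2 and horizontal distance between each of lime1_center, lime2_center, lime3_center and colander_base below 0.085 m and z of lime1_center in the frame of colander_base between 0.01 and 0.09 m and z of lime2_center in the frame of colander_base between 0.01 and 0.09 m and z of lime3_center in the frame of colander_base between 0.01 and 0.09 m and linear speed of colander below 0.02 m/s and angular speed of colander below 0.2 rad/s and contact force between colander and basin above 0.5 N); the robot touches nothing.
It fails at once if the colander falls onto the rack instead of being set down (faster than 0.25 m/s within 15 mm of it) (horizontal distance between colander_base and rack_middle below 0.12 m and z of colander_base in the frame of rack_middle below 0.015 m and linear speed of colander above 0.25 m/s).
It fails at once if the colander is pressed hard onto the rack or basin (over 60 N) (contact force between colander and basin above 60 N).
It fails at once if the glass lid, spoon or mug is moved by more than 30 mm (distance of any of glass_lid, spoon, mug from where it was at the start of the episode above 0.03 m).
It also fails if it takes over 61 s, if anything falls off the work surface, if the arm or the gripper's body presses on something with over 40 N, if the wrist force passes 120 N, or if a joint passes its speed limit or range.

### The arm

A 6-joint arm with a two-finger parallel gripper is mounted at the origin on the work surface. World frame = base frame: x ahead of the robot, y to its left, z up, the work surface at z = 0. Lengths are in m, angles in degrees, forces in N, time in s.
With the tool pointing down it reaches from about 0.3 to 0.75 m from the base axis. Payload 8.5 kg.
Tool frame: the origin (TCP) lies on the centre line of the jaws, within the pads' length; the fingertips stand 14 mm ahead of it and the grasp point (between the pads) lies 5 mm behind it; z points along the fingers, x is the direction in which the jaws open and shut, and the axes are right-handed (so a half turn about z gives the same grasp; the last joint's range is limited). The gripper opens to 85 mm and grips with 20 to 120 N. Pads are 22 mm wide; open, the fingers measure 114 mm over their backs; the gripper's body (76 mm by 85 mm) begins 54 mm behind the grasp point. The pads swing forward as they close: fully open they stand 13 mm farther back than shut.
Start: joints at [54.185, 21.807, 74.336, -0, 83.858, -12.336], TCP at [0.219, 0.504, 0.215] pointing down, gripper open.
Joint ranges: [-178.18, 178.18], [-50.72, 133.34], [12.68, 142.11], [-81.47, 261.47], [9.98, 163.14], [-165.26, 165.26]. Speed limits (degrees/s): [136.94, 136.94, 180, 180, 180, 180].

### API

Orientations are given as a 3x3 rotation matrix whose columns are the frame's x, y, z axes.
In Python, from rig import * gives the robot as it stands.
- The arm moves only by the shell command python3 -m crank 'ROWS' [FORCE]. ROWS is JSON, one flat list of numbers, 7 for each row, row after row: the turn, a rotation vector about the world's x, y, z in rad, then the shift along the world's x, y, z in m, then the opening in per cent of the stroke, from 0 (shut) to 100 (fully open). A call has 1 to 20 rows; each row shifts and turns the commanded pose from where the row before left it; what a row does not reach is not made up. A row lasts 1/10 s, in which the tool goes at most 50 mm and 8.59 degrees, less where a joint would pass 70% of its speed; a pose out of reach is approached as far as the arm can. A call is refused whole if a number of a shift passes 0.05 or a number of a turn 0.15, either way. A call with a gripper value outside its range is refused whole. The fingers move at their own pace and stop on an object; FORCE is the grip in N (left out, the last holds). Time passes only in rows, so rows that do not move let the fingers close. It gives the time, the measured TCP pose, the force and the opening at its end, in the units of the state.
- observe(): the state, without advancing time (a new reading comes with each control period).
- get_image(name): name is "scene" or "top"; returns a dict with "frame" (420x560x3 uint8, red, green, blue), "fov_y" (degrees; the focal length in pixels is half the picture's height over the tangent of half this angle, whatever the lens; pixels are square), "cx", "cy" (the principal point, pixels), "k1" (the pictures are not rectified: a ray, as slopes to the right and down, at radius r is drawn at 1 + k1 r^2 times it, then the intrinsics apply), "world_to_cam" (4x4, takes a point from world to camera coordinates). Camera axes: x right, y up, looking along -z (the intrinsics and any distortion apply to the point x, -y, -z); pixel columns grow to the right and rows downward; lengths in m; the calibration is good to about 2 mm. A picture is of the moment at which its call begins. There is no depth.
- close_job(): hands the job in, once; it reports no verdict.
The state is a dict: "time_s": time; "q": joint angles; "qvel": joint speeds; "joint_efforts": joint torques, N m; "position": TCP position; "tool_rot": TCP orientation; "ft_force": force on the tool from outside, world axes, zero at the start; "wrist_torque": the same for the moment, N m; "grip_width": finger opening in m.
Only numpy, scipy, OpenCV 4.12 (cv2) and the standard library are available. Lean on these libraries where they do the work, as an engineer would, in place of code of your own. Each camera call takes 0.05 s, during which the arm holds its last target. There are 200 camera calls.

## Working session

There is one attempt and no reset: what is moved stays moved. The work goes in short steps, Python scripts to look and compute and a shell command to move; the robot and the scene stay as the last step left them, time stands still between calls to the robot, and variables do not carry over. Pictures are saved under pics/ and viewed, about 8 in all and at most 12, crops included, and the job is handed in when it is done.

```bash
mkdir -p pics; ls; cat > h.py <<'E'
from rig import *
import numpy as np, cv2
def ray(im,u,v):
    f=im["frame"].shape[0]/2/np.tan(np.radians(im["fov_y"])/2)
    d=np.array([(u-im["cx"])/f,(v-im["cy"])/f]);s=d.copy()
    for _ in range(30): s=d/(1+im["k1"]*(s@s))
    T=np.array(im["world_to_cam"]);R=T[:3,:3]
    return -R.T@T[:3,3], R.T@np.array([s[0],-s[1],-1])
def onz(im,u,v,z):
    o,d=ray(im,u,v);return o+d*(z-o[2])/d[2]
def proj(im,p):
    f=im["frame"].shape[0]/2/np.tan(np.radians(im["fov_y"])/2)
    T=np.array(im["world_to_cam"]);c=T[:3,:3]@np.array(p)+T[:3,3]
    s=np.array([c[0],-c[1]])/-c[2];s=s*(1+im["k1"]*(s@s))
    return s*f+[im["cx"],im["cy"]]
def tri(a,b):
    (o1,d1),(o2,d2)=a,b
    t=np.linalg.lstsq(np.c_[d1,-d2],o2-o1,rcond=None)[0]
    p,q=o1+d1*t[0],o2+d2*t[1];return (p+q)/2,np.linalg.norm(p-q)
E
python3 - <<'E'
from h import *
s=observe();print(s)
for n in("scene","top"):
    i=get_image(n);cv2.imwrite(f"pics/{n}0.png",cv2.resize(i["frame"][:,:,::-1],(800,600),interpolation=cv2.INTER_CUBIC))
    print(n,{k:v for k,v in i.items() if k!="frame"})
E
```

```text
pics
{'time_s': 0.0, 'q': array([ 5.41834573e+01,  2.18413245e+01,  7.43849074e+01,  1.90211625e-03,
        8.38580620e+01, -1.23362143e+01]), 'qvel': array([ 0.04818197,  0.04243964,  0.04175882, -0.02541681, -0.00863603,
        0.03246385]), 'joint_efforts': array([ 5.13769410e-04, -4.48471355e+01, -2.31280929e+01, -1.46808106e-04,
        4.80116112e-03, -2.21307772e-06]), 'position': array([0.21894791, 0.5041984 , 0.21440776]), 'tool_rot': array([[ 3.98436832e-01,  9.17195346e-01, -8.87703653e-04],
       [ 9.17194660e-01, -3.98437671e-01, -1.17367793e-03],
       [-1.43018651e-03, -3.46560534e-04, -9.99998917e-01]]), 'ft_force': array([ 0.47591666,  0.06188573, -0.43221525]), 'wrist_torque': array([ 0.01731798, -0.04596827,  0.02645013]), 'grip_width': 0.08557927272357707}
scene {'fov_y': 48.38879083054988, 'cx': 288.6287731023487, 'cy': 200.32737899368095, 'k1': 0.023175038815326027, 'world_to_cam': array([[ 0.71178921,  0.70217157, -0.0176408 , -0.44046463],
       [-0.47813108,  0.50277243,  0.7201462 ,  0.11987676],
       [ 0.5145355 , -0.50415769,  0.69359804, -1.53420372],
       [ 0.        ,  0.        ,  0.        ,  1.        ]])}
top {'fov_y': 45.46908869408826, 'cx': 286.27842580243055, 'cy': 209.96971797648018, 'k1': -0.1116753114119962, 'world_to_cam': array([[ 1.24962677e-02, -9.99921585e-01,  8.16653557e-04,
         7.44807201e-02],
       [ 9.90869464e-01,  1.24927811e-02,  1.34244686e-01,
        -5.25556384e-01],
       [-1.34244362e-01, -8.68360460e-04,  9.90947878e-01,
        -1.54881339e+00],
       [ 0.00000000e+00,  0.00000000e+00,  0.00000000e+00,
         1.00000000e+00]])}
```

View pics/scene0.png

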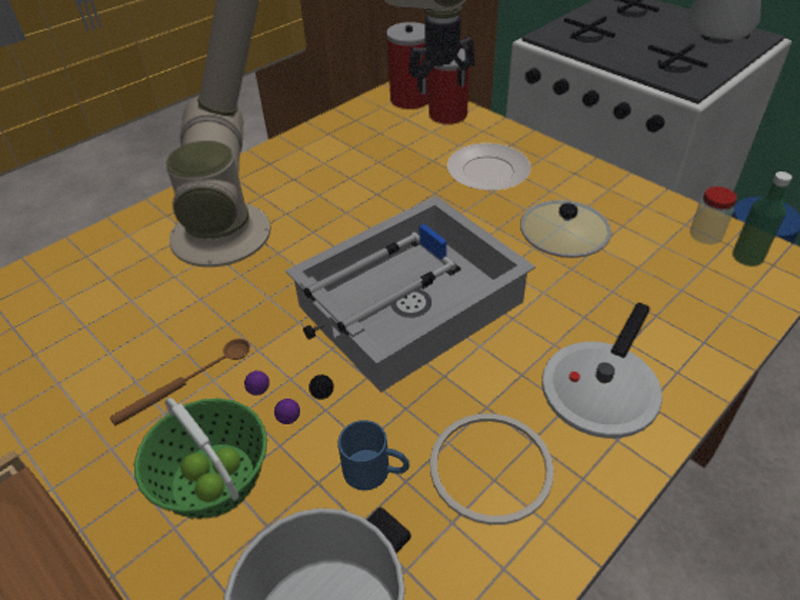

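View pics/top0.png

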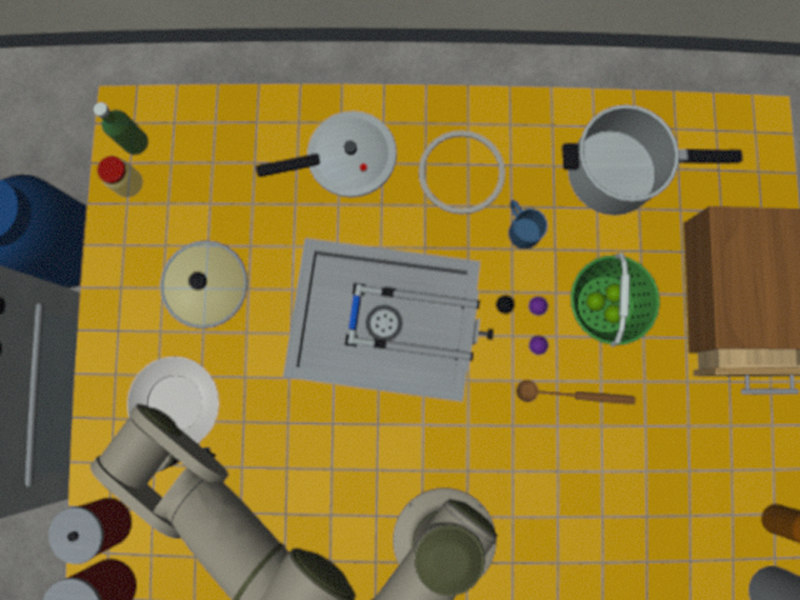

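The pictures (800x600) show:
- **Basin:** top view corners at about (305,240), (480,262), (463,400), (287,377). The rack's free side is at image left, which is world +y.
- **Tab candidates, blue:** tab at top (355,312) / scene (433,242), mug at top (527,228), and a blue drum at the left edge. I choose the one on the rack.
- **Colander:** the only green bowl, at top (615,300), with its white handle bar at (624,300).
- **Ball candidates:** green limes inside the colander. The purple balls at (538,305) and (538,345) and the black one at (505,304) are look-alikes, to be left alone.

```bash
cat > m.py <<'E'
from h import *
S,T=get_image("scene"),get_image("top")
def cen(im,lo,hi,box,big=True):
    m=cv2.inRange(cv2.cvtColor(im["frame"],cv2.COLOR_RGB2HSV),lo,hi)
    k=np.zeros_like(m);x0,y0,x1,y1=[int(.7*b) for b in box];k[y0:y1,x0:x1]=1
    return m*k
c=lambda im:cv2.findContours
def pts(m): 
    n,l,st,_=cv2.connectedComponentsWithStats(m);i=1+np.argmax(st[1:,4]);v,u=np.where(l==i);return np.c_[u,v].astype(np.float32)
E
python3 - <<'E'
from m import *
# tab
a=pts(cen(S,(100,120,40),(130,255,255),(400,200,470,280)));b=pts(cen(T,(100,120,40),(130,255,255),(330,270,380,350)))
print("tab tri (centroids)",tri(ray(S,*a.mean(0)),ray(T,*b.mean(0))),len(a),len(b))
w=np.array([onz(T,*p,.15)[:2] for p in b],np.float32);print("tab rect",cv2.minAreaRect(w))
# basin
m=cen(T,(0,0,0),(180,90,255),(270,225,484,412));p=pts(cv2.morphologyEx(m,cv2.MORPH_OPEN,np.ones((5,5),np.uint8)))
w=np.array([onz(T,*q,.1)[:2] for q in p],np.float32);r=cv2.minAreaRect(w);print("basin",r,"\n",cv2.boxPoints(r))
# colander rim
g=pts(cv2.morphologyEx(cen(T,(45,90,20),(85,255,255),(560,240,670,360)),cv2.MORPH_CLOSE,np.ones((9,9),np.uint8)))
w=np.array([onz(T,*q,.085)[:2] for q in g],np.float32);print("rim",cv2.minEnclosingCircle(w),cv2.fitEllipse(cv2.convexHull(w)))
# handle
hT=pts(cen(T,(0,0,110),(180,75,255),(600,245,645,350)));hS=pts(cen(S,(0,0,110),(180,75,255),(155,390,245,505)))
w=np.array([onz(T,*q,.155)[:2] for q in hT],np.float32);print("handle rect",cv2.minAreaRect(w),len(hT))
w=np.array([onz(S,*q,.155)[:2] for q in hS],np.float32);print("handle rect S",cv2.minAreaRect(w),len(hS))
s1=T["frame"][165:250,390:470,::-1];s2=T["frame"][160:290,195:345,::-1];s3=S["frame"][270:370,80:200,::-1]
R=lambda i:cv2.resize(i,(400,300),interpolation=cv2.INTER_CUBIC)
s4=S["frame"][135:255,200:380,::-1]
cv2.imwrite("pics/c1.png",np.vstack([np.hstack([R(s1),R(s2)]),np.hstack([R(s3),R(s4)])]))
E
```

```text
tab tri (centroids) (array([0.48436983, 0.19408661, 0.14088887]), np.float64(0.0006575677543920614)) 281 114
tab rect ((0.48268699645996094, 0.1936541199684143), (0.01412263885140419, 0.06861847639083862), 83.16792297363281)
basin ((0.4768669605255127, 0.13184142112731934), (0.39762452244758606, 0.3037755489349365), 83.17266845703125) 
 [[ 0.30242193 -0.04750498]
 [ 0.60404336 -0.0836171 ]
 [ 0.651312    0.3111878 ]
 [ 0.34969056  0.34729993]]
rim ((0.5246055722236633, -0.3647805154323578), 0.0974651575088501) ((0.5251373648643494, -0.3644097149372101), (0.19160503149032593, 0.19229423999786377), 68.8177719116211)
handle rect ((0.5168136358261108, -0.3575259745121002), (0.03187333419919014, 0.19245269894599915), 85.70148468017578) 346
handle rect S ((0.5511236190795898, -0.3623191714286804), (0.023598823696374893, 0.18513919413089752), 82.2657470703125) 426
```

View pics/c1.png

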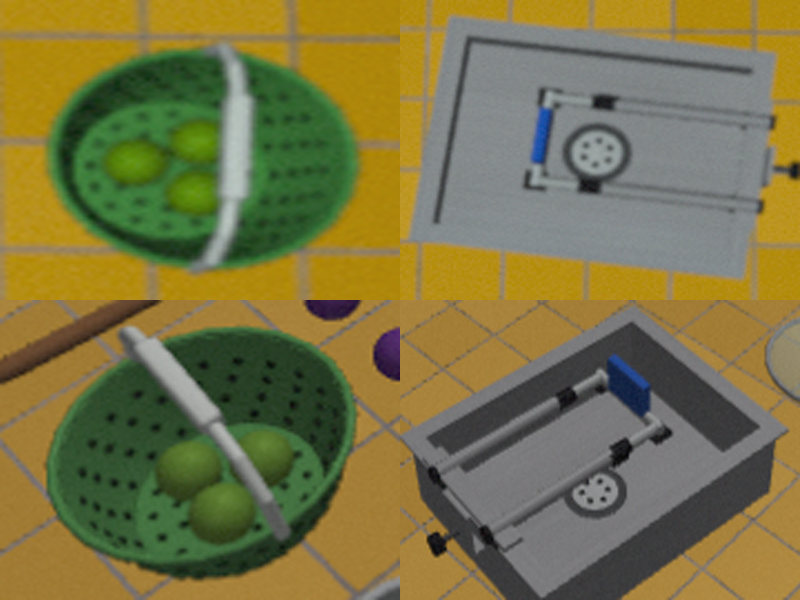

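The crop confirms the choice: the blue tab stands on the rack's cross bar, and the white grip bar sits over the colander with three limes inside. Pull direction ≈ (0.119, 0.993). The tab is at (0.484, 0.194). I'll move above the tab and compute the handle at the same time.

```bash
python3 - <<'E'
from h import *
S,T=get_image("scene"),get_image("top")
t=[(390+x/5,165+y*85/300) for x,y in((236,95),(235,198))];s=[(80+x*.3,270+y/3) for x,y in((143,42),(214,127))]
for n,(a,b) in enumerate(((t[0],s[0]),(t[0],s[1]),(t[1],s[0]),(t[1],s[1]))): print(n,tri(ray(T,*a),ray(S,*b)))
c=np.mean(t,0),np.mean(s,0);print(tri(ray(T,*c[0]),ray(S,*c[1])))
for a in t: print(onz(T,*a,.155))
for a in s: print(onz(S,*a,.155))
E
python3 -m crank '[0,0,0.0145,0.013,-0.0155,0,100, 0,0,0.0145,0.013,-0.0155,0,100, 0,0,0.0145,0.013,-0.0155,0,100, 0,0,0.0145,0.013,-0.0155,0,100, 0,0,0.0145,0.013,-0.0155,0,100, 0,0,0.0145,0.013,-0.0155,0,100, 0,0,0.0145,0.013,-0.0155,0,100, 0,0,0.0145,0.013,-0.0155,0,100, 0,0,0.0145,0.013,-0.0155,0,100, 0,0,0.0145,0.013,-0.0155,0,100, 0,0,0.0145,0.013,-0.0155,0,100, 0,0,0.0145,0.013,-0.0155,0,100, 0,0,0.0145,0.013,-0.0155,0,100, 0,0,0.0145,0.013,-0.0155,0,100, 0,0,0.0145,0.013,-0.0155,0,100, 0,0,0.0145,0.013,-0.0155,0,100, 0,0,0.0145,0.013,-0.0155,0,100, 0,0,0.0145,0.013,-0.0155,0,100, 0,0,0.0145,0.013,-0.0155,0,100, 0,0,0.0145,0.0175,-0.0155,0,100]'; python3 -c "
from h import *
s=observe();print(s['position'],s['tool_rot'],s['ft_force'])"
```

```text
0 (array([ 0.54897877, -0.35925597,  0.22587056]), np.float64(0.03209255282865387))
1 (array([ 0.5694379, -0.3658707,  0.1510615]), np.float64(0.003021599771858834))
2 (array([ 0.48139649, -0.36033474,  0.15787187]), np.float64(0.003704492553283051))
3 (array([ 0.50093662, -0.3674872 ,  0.07455383]), np.float64(0.044339577394195466))
(array([ 0.52541439, -0.3631705 ,  0.15332629]), np.float64(0.0038588933009982567))
[ 0.56806343 -0.36604005  0.155     ]
[ 0.4809214  -0.36292629  0.155     ]
[ 0.48017861 -0.35823131  0.155     ]
[ 0.5731959  -0.36539538  0.155     ]
time_s: 2.3
position: [0.4838, 0.1938, 0.2151]
tool_rot: [[0.119, 0.993, -0.0], [0.993, -0.119, 0.0], [0.0, -0.0, -1.0]]
ft_force: [0.2, -0.5, -0.3]
grip_width: 0.0852
[0.48384624 0.19380894 0.21510135] [[ 1.18761952e-01  9.92922750e-01 -1.04697380e-04]
 [ 9.92922756e-01 -1.18761950e-01  2.81431404e-05]
 [ 1.55098994e-05 -1.07298745e-04 -9.99999994e-01]] [ 0.21288964 -0.49693889 -0.30265536]
```

Directly over the tab. Descend and grip.

```bash
python3 -m crank '[0,0,0,0,0,-0.011,100, 0,0,0,0,0,-0.011,100, 0,0,0,0,0,-0.011,100, 0,0,0,0,0,-0.011,100, 0,0,0,0,0,-0.011,100, 0,0,0,0,0,-0.011,100, 0,0,0,0,0,-0.011,100, 0,0,0,0,0,0,0, 0,0,0,0,0,0,0, 0,0,0,0,0,0,0, 0,0,0,0,0,0,0, 0,0,0,0,0,0,0, 0,0,0,0,0,0,0, 0,0,0,0,0,0,0, 0,0,0,0,0,0,0]' 60
```

```text
time_s: 3.8
position: [0.4838, 0.1945, 0.1386]
tool_rot: [[0.12, 0.993, 0.001], [0.993, -0.12, 0.0], [0.0, 0.001, -1.0]]
ft_force: [-0.1, 0.4, 5.9]
grip_width: 0.0111
```

```bash
python3 -m crank '[0,0,0,0.0012,0.0099,0,0, 0,0,0,0.0012,0.0099,0,0, 0,0,0,0.0012,0.0099,0,0, 0,0,0,0.0012,0.0099,0,0, 0,0,0,0.0012,0.0099,0,0, 0,0,0,0.0012,0.0099,0,0]'; python3 - <<'E'
from m import *
a=pts(cen(S,(100,120,40),(130,255,255),(380,170,500,290)));b=pts(cen(T,(100,120,40),(130,255,255),(270,270,380,350)))
print(len(a),len(b),tri(ray(S,*a.mean(0)),ray(T,*b.mean(0))))
cv2.imwrite("pics/p1.png",cv2.resize(S["frame"][120:270,190:390,::-1],(800,600),interpolation=cv2.INTER_CUBIC))
E
```

```text
time_s: 4.4
position: [0.491, 0.253, 0.1386]
tool_rot: [[0.12, 0.993, 0.001], [0.993, -0.12, -0.002], [-0.002, 0.001, -1.0]]
ft_force: [-0.6, -7.3, 6.3]
grip_width: 0.011
235 34 (array([0.47542104, 0.26291286, 0.11886711]), np.float64(0.010890723559991235))
```

View pics/p1.png

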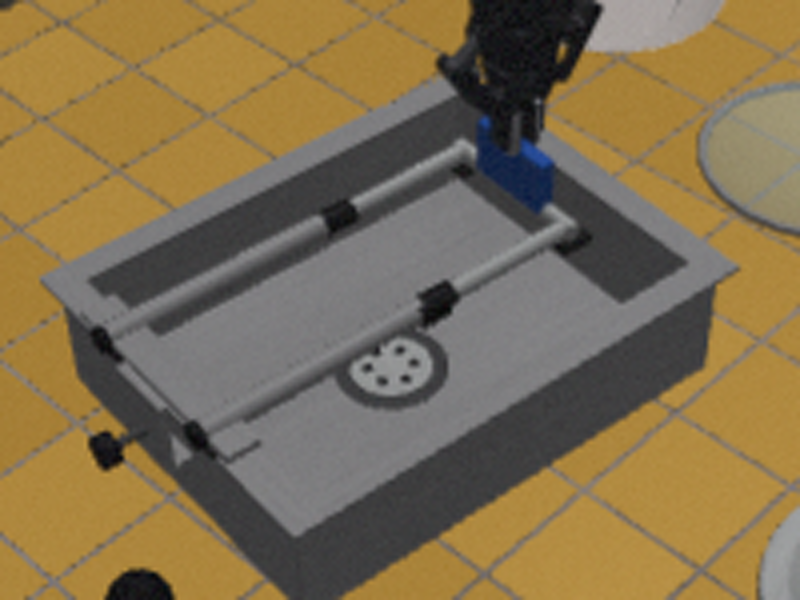

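The tab is gripped and the rack is following. The red button has not shown yet. Continue, then slow down.

```bash
python3 -m crank '[0,0,0,0.0012,0.0099,0,0, 0,0,0,0.0012,0.0099,0,0, 0,0,0,0.0012,0.0099,0,0, 0,0,0,0.0012,0.0099,0,0, 0,0,0,0.0012,0.0099,0,0, 0,0,0,0.0004,0.003,0,0, 0,0,0,0.0004,0.003,0,0, 0,0,0,0.0004,0.003,0,0,0,0,0,0,0,0,0]'; python3 -m crank '[0,0,0,0.0003,0.002,0,0,0,0,0,0.0003,0.002,0,0]';python3 -m crank '[0,0,0,0.0003,0.002,0,0]'
```

```text
time_s: 5.4
position: [0.4984, 0.3122, 0.1386]
tool_rot: [[0.12, 0.993, 0.001], [0.993, -0.12, -0.0], [-0.0, 0.001, -1.0]]
ft_force: [-1.0, -2.4, 4.7]
grip_width: 0.011
time_s: 5.6
position: [0.4985, 0.3134, 0.1386]
tool_rot: [[0.12, 0.993, -0.001], [0.993, -0.12, -0.007], [-0.007, 0.0, -1.0]]
ft_force: [-3.3, -21.7, 12.4]
grip_width: 0.0113
time_s: 5.7
position: [0.4985, 0.3135, 0.1385]
tool_rot: [[0.12, 0.993, -0.002], [0.993, -0.12, -0.011], [-0.011, -0.001, -1.0]]
ft_force: [-6.4, -32.7, 14.2]
grip_width: 0.011
```

Hard stop reached (33 N). The tab position agrees with the basin fit: rack_middle ≈ (0.478, 0.140). Relax, release and check the button.

```bash
python3 -m crank '[0,0,0,-0.0006,-0.005,0,0, 0,0,0,0,0,0,0, 0,0,0,0,0,0,100, 0,0,0,0,0,0,100, 0,0,0,0,0,0,100,0,0,0,0,0,0,100,0,0,0,0,0,0.01,100,0,0,0,0,0,0.02,100,0,0,0,0,0,0.03,100,0,0,0,0,0,0.03,100,0,0,0,0,0,0.03,100]'; python3 - <<'E'
from m import *
p=[pts(cv2.bitwise_or(cen(I,(0,120,60),(8,255,255),bx),cen(I,(172,120,60),(180,255,255),bx))) for I,bx in((S,(320,220,470,330)),(T,(350,280,420,360)))]
print([ (len(a),a.mean(0)) for a in p]); print(tri(ray(S,*p[0].mean(0)),ray(T,*p[1].mean(0))))
cv2.imwrite("pics/p2.png",cv2.resize(S["frame"][120:270,190:390,::-1],(800,600),interpolation=cv2.INTER_CUBIC))
E
```

```text
time_s: 6.8
position: [0.4982, 0.3133, 0.2601]
tool_rot: [[0.119, 0.993, 0.001], [0.993, -0.119, 0.0], [0.0, 0.001, -1.0]]
ft_force: [0.4, -0.7, 0.7]
grip_width: 0.0854
[(8, array([299.125, 198.125], dtype=float32)), (2, array([273.5, 201. ], dtype=float32))]
(array([0.54083855, 0.12035918, 0.11649158]), np.float64(0.00161356104493575))
```

View pics/p2.png

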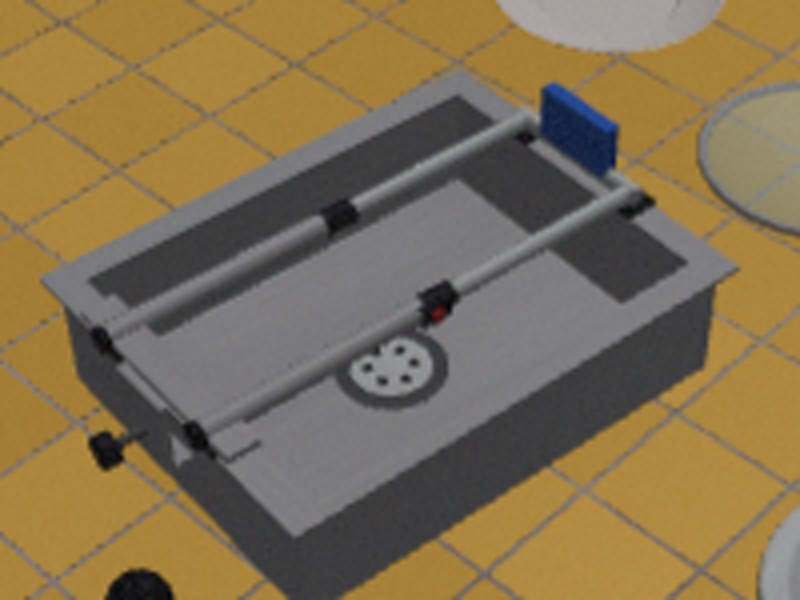

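The red button is out at crop (437,313). Now to the colander handle at (0.525, -0.363).

```bash
python3 -m crank '[0,0,0.005,0.001,-0.015,0,100,0,0,0.005,0.001,-0.025,0,100,0,0,0.005,0.001,-0.025,0,100,0,0,0.005,0.001,-0.025,0,100,0,0,0.005,0.001,-0.025,0,100,0,0,0.005,0.001,-0.025,0,100,0,0,0.005,0.001,-0.025,0,100,0,0,0.005,0.001,-0.025,0,100,0,0,0.005,0.001,-0.025,0,100,0,0,0.005,0.001,-0.025,0,100,0,0,0.005,0.001,-0.025,0,100,0,0,0,0.001,-0.025,0,100,0,0,0,0.001,-0.025,0,100,0,0,0,0.001,-0.025,0,100,0,0,0,0.001,-0.025,0,100,0,0,0,0.001,-0.025,0,100,0,0,0,0.001,-0.025,0,100,0,0,0,0.001,-0.025,0,100,0,0,0,0.001,-0.025,0,100,0,0,0,0.001,-0.025,0,100]'; python3 -m crank '[0,0,0,0.001,-0.025,0,100,0,0,0,0.001,-0.025,0,100,0,0,0,0.001,-0.025,0,100,0,0,0,0.001,-0.025,0,100,0,0,0,0.001,-0.025,0,100,0,0,0,0.001,-0.025,0,100,0,0,0,0.001,-0.025,0,100,0,0,0,0,-0.011,0,100,0,0,0,0,0,0,100]'; python3 - <<'E'
from m import *
# rack tubes: look from top, tab centre
b=pts(cen(T,(100,120,40),(130,255,255),(270,270,380,350)))
w=np.array([onz(T,*p,.155)[:2] for p in b],np.float32);print("tab",len(b),cv2.minAreaRect(w))
m=cen(T,(0,0,150),(180,60,255),(300,260,480,375))
cv2.imwrite("pics/t1.png",cv2.resize(T["frame"][170:290,200:360,::-1],(800,600),interpolation=cv2.INTER_CUBIC))
E
```

```text
time_s: 8.9
position: [0.5181, -0.1775, 0.2579]
tool_rot: [[0.065, 0.998, -0.0], [0.998, -0.065, 0.0], [0.0, -0.0, -1.0]]
ft_force: [0.3, -0.1, 0.8]
grip_width: 0.0853
time_s: 9.8
position: [0.525, -0.3634, 0.2573]
tool_rot: [[0.066, 0.998, -0.001], [0.998, -0.066, 0.001], [0.001, -0.001, -1.0]]
ft_force: [-0.6, -0.9, 0.2]
grip_width: 0.0851
tab 127 ((0.49753421545028687, 0.30872273445129395), (0.01647653430700302, 0.06865762919187546), 82.38638305664062)
```

View pics/t1.png

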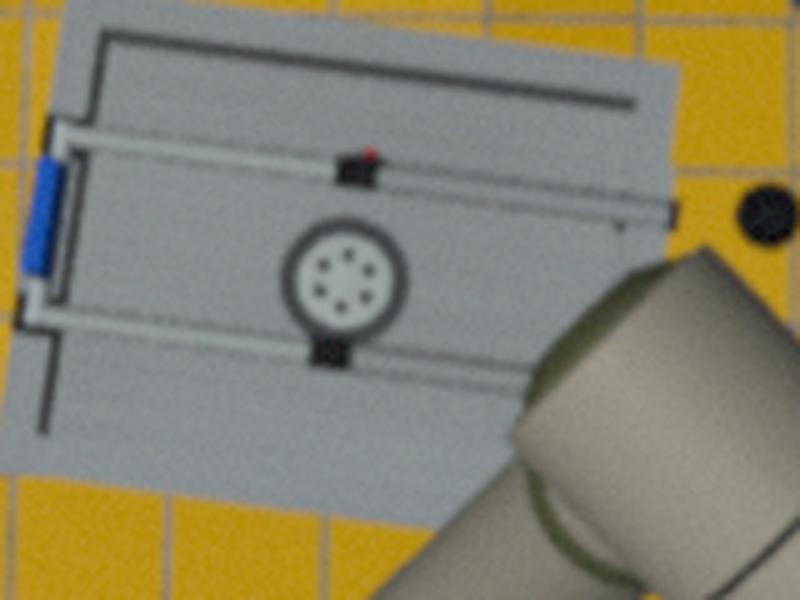

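The top crop shows the red button at (370,155) and the collars at (357,170) and (331,351). Descend, grip the handle, and compute the tube midline.

```bash
python3 -m crank '[0,0,0,0,0,-0.015,100,0,0,0,0,0,-0.015,100,0,0,0,0,0,-0.015,100,0,0,0,0,0,-0.015,100,0,0,0,0,0,-0.015,100,0,0,0,0,0,-0.015,100,0,0,0,0,0,-0.01,100,0,0,0,0,0,-0.01,100,0,0,0,0,0,0,0,0,0,0,0,0,0,0,0,0,0,0,0,0,0,0,0,0,0,0,0,0,0,0,0,0,0,0,0,0,0,0,0,0,0,0,0,0,0,0,0,0,0,0,0,0]' 60; python3 - <<'E'
from h import *
T=get_image("top");y=np.array([.119,.993]);x=np.array([.993,-.119])
for a,b in(((357,170),(331,351)),((200,149),(180,335)),((120,139),(100,324))):
    P=[onz(T,200+q[0]/5-.4,170+q[1]/5-.4,.119)[:2] for q in(a,b)];print(P,[x@p for p in P],x@(P[0]+P[1])/2)
E
```

```text
[array([0.53194857, 0.12704242]), array([0.42307887, 0.14070473])] [np.float64(0.5131068822220877), np.float64(0.40337346000935653)] 0.4582401711157221
[array([0.54352816, 0.22161529]), array([0.43140165, 0.23077507])] [np.float64(0.5133512401390097), np.float64(0.40091960970778473)] 0.45713542492339726
[array([0.54903217, 0.27000323]), array([0.43730399, 0.2787273 ])] [np.float64(0.513058557926811), np.float64(0.4010743170411191)] 0.4570664374839651validation failed for argument at $...
```

The lateral midline agrees: 0.4575, against 0.4578 from the basin. The move was refused because of a miscounted row, so I retype it.

```bash
python3 -m crank '[0,0,0,0,0,-0.015,100, 0,0,0,0,0,-0.015,100, 0,0,0,0,0,-0.015,100, 0,0,0,0,0,-0.015,100, 0,0,0,0,0,-0.015,100, 0,0,0,0,0,-0.015,100, 0,0,0,0,0,-0.01,100, 0,0,0,0,0,-0.01,100, 0,0,0,0,0,0,0, 0,0,0,0,0,0,0, 0,0,0,0,0,0,0, 0,0,0,0,0,0,0, 0,0,0,0,0,0,0, 0,0,0,0,0,0,0, 0,0,0,0,0,0,0, 0,0,0,0,0,0,0]' 60; python3 -m crank '[0,0,0,0,0,0.003,0, 0,0,0,0,0,0.007,0, 0,0,0,0,0,0.01,0, 0,0,0,0,0,0,0, 0,0,0,0,0,0,0]'
```

```text
time_s: 11.55
position: [0.5253, -0.3627, 0.148]
tool_rot: [[0.065, 0.998, 0.0], [0.998, -0.065, 0.0], [0.0, 0.0, -1.0]]
ft_force: [-0.3, 1.0, -0.4]
grip_width: 0.0001
time_s: 12.05
position: [0.5254, -0.3627, 0.1685]
tool_rot: [[0.065, 0.998, 0.001], [0.998, -0.065, -0.001], [-0.001, 0.001, -1.0]]
ft_force: [0.1, -0.5, -0.4]
grip_width: 0.0001
```

The gripper shut fully, so it missed the handle. Look.

```bash
python3 - <<'E'
from m import *
R=lambda i:cv2.resize(i,(400,600),interpolation=cv2.INTER_CUBIC)
cv2.imwrite("pics/g1.png",np.hstack([R(S["frame"][230:380,80:180,::-1]),R(T["frame"][150:270,390:470,::-1])]))
E
```

```text
(no output)
```

View pics/g1.png

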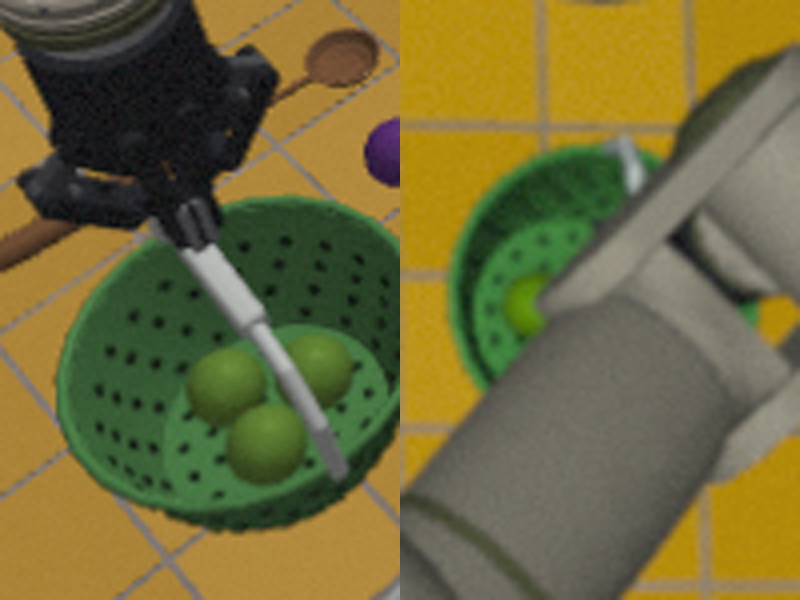

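```bash
python3 - <<'E'
from h import *
S,T=get_image("scene"),get_image("top");o=observe();p=o["position"];print(p)
print("tip",proj(S,p-[0,0,.014]),"tcp",proj(S,p),"grip expected",proj(S,[.525,-.363,.152]),proj(S,[.48,-.36,.152]),proj(S,[.57,-.366,.152]))
print("tip top", proj(T,p-[0,0,.014]))
for d in(-.02,0,.02): print(d,proj(S,p-[0,d,.014]))
# lime/rim check
print("base ring",[proj(S,[.5246+.095*np.cos(a),-.3648+.095*np.sin(a),.085]).round(0) for a in np.arange(0,6.2,1.57)])
c=S["frame"][270:320,105:155,::-1]; cv2.imwrite("pics/g2.png",cv2.resize(c,(600,600),interpolation=cv2.INTER_CUBIC))
E
```

```text
[ 0.52522018 -0.3625746   0.16771875]
tip [132.72260238 297.95641902] tcp [131.03709616 294.03538142] grip expected [132.69067758 298.49572647] [122.48891815 285.28607195] [143.41052398 312.39514708]
tip top [436.34782245 206.25798575]
-0.02 [141.06517565 292.13158822]
0 [132.72260238 297.95641902]
0.02 [124.19547183 303.90986374]
base ring [array([165., 344.]), array([176., 290.]), array([117., 291.]), array([100., 346.])]
```

View pics/g2.png

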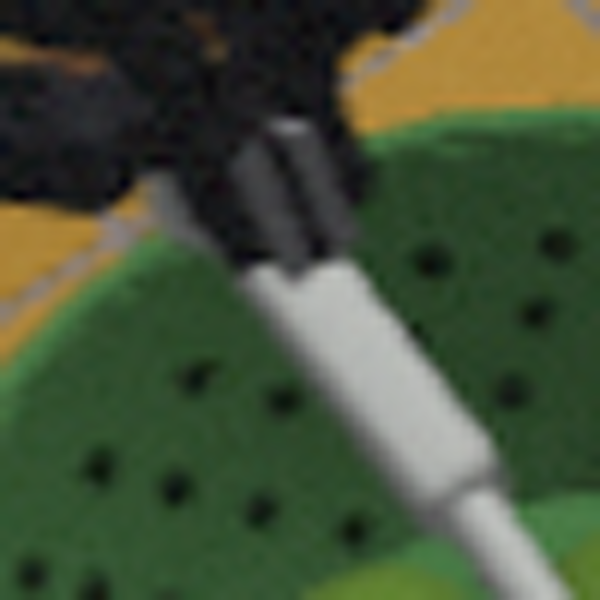

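The picture puts the shut fingertips at about (130,292), roughly 13 mm higher than the nominal (133,298). The earlier grasp therefore closed just above the bar. The colander hasn't moved. Rise, open, go about 15 mm deeper, and close again.

```bash
python3 -m crank '[0,0,0,0,0,0.02,0, 0,0,0,0,0,0,100, 0,0,0,0,0,0,100, 0,0,0,0,0,0,100, 0,0,0,0,0,0,100, 0,0,0,0,0,0,100, 0,0,0,0,0,-0.015,100, 0,0,0,0,0,-0.015,100, 0,0,0,0,0,-0.013,100, 0,0,0,0,0,-0.01,100, 0,0,0,0,0,0,100]' && python3 -c "
from h import *
S=get_image('scene');cv2.imwrite('pics/g3.png',cv2.resize(S['frame'][250:325,90:190,::-1],(800,600),interpolation=cv2.INTER_CUBIC))"
```

```text
time_s: 13.35
position: [0.5249, -0.3622, 0.1335]
tool_rot: [[0.065, 0.998, -0.002], [0.998, -0.065, 0.002], [0.002, -0.002, -1.0]]
ft_force: [0.3, 0.1, -0.8]
grip_width: 0.0857
```

View pics/g3.png

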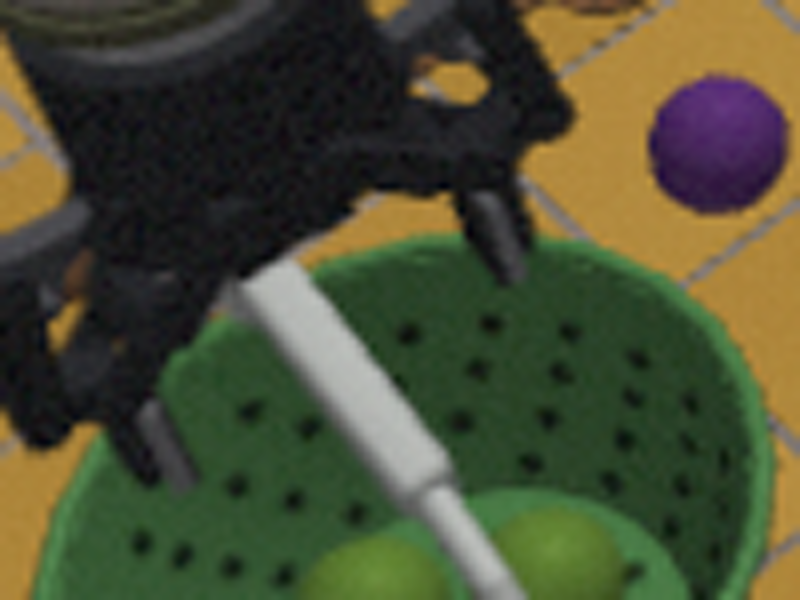

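The bar lies between the open tips, at (180,485) and (515,280), with the tips level with it. Go 7 mm lower and close.

```bash
python3 -m crank '[0,0,0,0,0,-0.007,100, 0,0,0,0,0,0,0, 0,0,0,0,0,0,0, 0,0,0,0,0,0,0, 0,0,0,0,0,0,0, 0,0,0,0,0,0,0, 0,0,0,0,0,0,0, 0,0,0,0,0,0,0]' 60; python3 -m crank '[0,0,0,0,0,0.003,0, 0,0,0,0,0,0.007,0, 0,0,0,0,0,0.01,0, 0,0,0,0,0,0,0, 0,0,0,0,0,0,0]'
```

```text
time_s: 14.2
position: [0.5256, -0.3627, 0.1284]
tool_rot: [[0.065, 0.998, 0.001], [0.998, -0.065, -0.0], [-0.0, 0.001, -1.0]]
ft_force: [0.5, 1.1, 3.3]
grip_width: 0.0145
time_s: 14.7
position: [0.5253, -0.3627, 0.1483]
tool_rot: [[0.065, 0.998, 0.0], [0.998, -0.065, -0.0], [-0.0, 0.0, -1.0]]
ft_force: [-0.5, 0.2, -4.3]
grip_width: 0.0143
```

Holding it: 4.3 N of load. Lift, then carry over to TCP (0.478, 0.141).

```bash
python3 -m crank '[0,0,0,0,0,0.005,0, 0,0,0,0,0,0.01,0, 0,0,0,0,0,0.015,0, 0,0,0,0,0,0.015,0, 0,0,0,0,0,0.015,0, 0,0,0,0,0,0.015,0, 0,0,0,0,0,0.015,0, 0,0,0,0,0,0.015,0, 0,0,0,0,0,0.015,0, 0,0,0,0,0,0.015,0, 0,0,0,0,0,0.015,0, 0,0,0,0,0,0.01,0, 0,0,0,0,0,0.005,0]'; python3 -m crank '[0,0,0,0,0.004,0,0, 0,0,0,-0.001,0.008,0,0, 0,0,0,-0.001,0.012,0,0, 0,0,0,-0.0015,0.016,0,0, 0,0,0,-0.0015,0.016,0,0, 0,0,0,-0.0015,0.016,0,0, 0,0,0,-0.0015,0.016,0,0, 0,0,0,-0.0015,0.016,0,0, 0,0,0,-0.0015,0.016,0,0, 0,0,0,-0.0015,0.016,0,0, 0,0,0,-0.0015,0.016,0,0, 0,0,0,-0.0015,0.016,0,0, 0,0,0,-0.0015,0.016,0,0, 0,0,0,-0.0015,0.016,0,0, 0,0,0,-0.0015,0.016,0,0, 0,0,0,-0.0015,0.016,0,0, 0,0,0,-0.0015,0.016,0,0, 0,0,0,-0.0015,0.016,0,0, 0,0,0,-0.0015,0.016,0,0, 0,0,0,-0.0015,0.016,0,0]'; python3 -m crank '[0,0,0,-0.0015,0.016,0,0, 0,0,0,-0.0015,0.016,0,0, 0,0,0,-0.0015,0.016,0,0, 0,0,0,-0.0015,0.016,0,0, 0,0,0,-0.0015,0.016,0,0, 0,0,0,-0.0015,0.016,0,0, 0,0,0,-0.0015,0.016,0,0, 0,0,0,-0.0015,0.016,0,0, 0,0,0,-0.0015,0.016,0,0, 0,0,0,-0.0015,0.016,0,0, 0,0,0,-0.0015,0.016,0,0, 0,0,0,-0.0015,0.012,0,0, 0,0,0,-0.001,0.008,0,0, 0,0,0,0,0.004,0,0, 0,0,0,0,0,0,0, 0,0,0,0,0,0,0]'
```

```text
time_s: 16.0
position: [0.5254, -0.3627, 0.3144]
tool_rot: [[0.065, 0.998, 0.001], [0.998, -0.065, -0.001], [-0.001, 0.001, -1.0]]
ft_force: [-0.7, -0.0, -3.9]
grip_width: 0.0147
time_s: 18.0
position: [0.4977, -0.0653, 0.313]
tool_rot: [[0.065, 0.998, 0.0], [0.998, -0.065, -0.0], [-0.0, 0.0, -1.0]]
ft_force: [-0.3, -0.7, -4.3]
grip_width: 0.014
time_s: 19.6
position: [0.4789, 0.133, 0.313]
tool_rot: [[0.065, 0.998, -0.0], [0.998, -0.065, -0.0], [-0.0, -0.0, -1.0]]
ft_force: [0.2, 0.1, -4.5]
grip_width: 0.0147
```

Nearly there. Correct, lower to about 7 mm above the rack, and check in the image.

```bash
python3 -m crank '[0,0,0,-0.001,0.004,0,0, 0,0,0,0,0.004,-0.005,0, 0,0,0,0,0,-0.01,0, 0,0,0,0,0,-0.01,0, 0,0,0,0,0,-0.01,0, 0,0,0,0,0,-0.01,0, 0,0,0,0,0,-0.006,0, 0,0,0,0,0,-0.004,0, 0,0,0,0,0,0,0, 0,0,0,0,0,0,0]'; python3 - <<'E'
from m import *
o=observe();z=o["position"][2]-.128+.085
g=pts(cv2.morphologyEx(cen(S,(40,80,20),(88,255,255),(240,120,560,400)),cv2.MORPH_CLOSE,np.ones((9,9),np.uint8)))
w=np.array([onz(S,*q,z)[:2] for q in g],np.float32);h=cv2.convexHull(w)[:,0];print(z,len(g))
# far (-camera) half of hull is rim silhouette: fit circle
d=ray(S,280,200)[1][:2];d/=np.linalg.norm(d)
c=h.mean(0)
for _ in range(10):
    k=h[(h-c)@d>-.01];A=np.c_[2*k,np.ones(len(k))];s=np.linalg.lstsq(A,(k**2).sum(1),rcond=None)[0];c=s[:2];r=np.sqrt(s[2]+c@c)
print("rim centre",c,"r",r,"want",(.4777,.140))
cv2.imwrite("pics/r1.png",cv2.resize(S["frame"][80:275,170:430,::-1],(800,600),interpolation=cv2.INTER_CUBIC))
E
```

```text
time_s: 20.6
position: [0.478, 0.1413, 0.2583]
tool_rot: [[0.065, 0.998, 0.001], [0.998, -0.065, 0.0], [0.0, 0.001, -1.0]]
ft_force: [0.5, -0.4, -5.1]
grip_width: 0.0145
0.21542007474986308 3483
rim centre [0.45366729 0.15965291] r 0.10398946536128786 want (0.4777, 0.14)
```

View pics/r1.png

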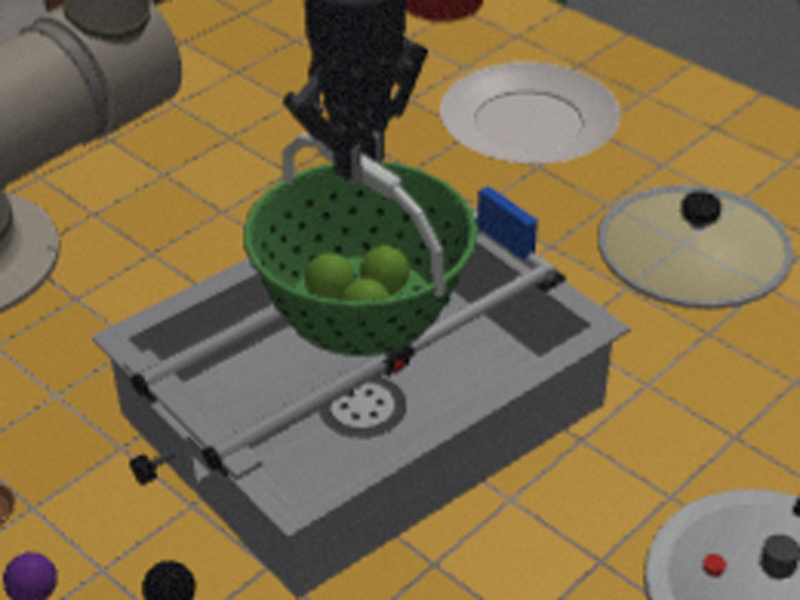

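```bash
python3 - <<'E'
from m import *
a=np.linspace(0,2*np.pi,73)
g=pts(cv2.morphologyEx(cen(S,(40,80,20),(88,255,255),(240,120,560,400)),cv2.MORPH_OPEN,np.ones((3,3),np.uint8)))
print("mask l,r,t,b",g.min(0),g.max(0), g[g[:,0]==g[:,0].min()].mean(0),g[g[:,0]==g[:,0].max()].mean(0))
for z in(.2,.215,.23,.245):
    P=np.array([proj(S,[.478+.095*np.cos(t),.1405+.095*np.sin(t),z]) for t in a]);print(z,P.min(0),P.max(0),P[P[:,0].argmin()],P[P[:,0].argmax()])
for z in(.115,.13,.145):
    P=np.array([proj(S,[.478+.065*np.cos(t),.1405+.065*np.sin(t),z]) for t in a]);print("base",z,P.max(0))
print("red",proj(S,[.54,.12,.114]))
g=pts(cv2.morphologyEx(cen(T,(40,80,20),(88,255,255),(240,200,560,420)),cv2.MORPH_OPEN,np.ones((3,3),np.uint8)))
print("top mask",g.min(0),g.max(0))
P=np.array([proj(T,[.478+.095*np.cos(t),.1405+.095*np.sin(t),.215]) for t in a]);print(P.min(0),P.max(0))
cv2.imwrite("pics/x.png",cv2.resize(T["frame"][140:300,180:393,::-1],(800,600)))
E
```

```text
mask l,r,t,b [249. 134.] [313. 194.] [249. 156.] [313. 178.]
0.2 [250.27934674 137.96400856] [323.13375753 184.05389598] [250.27934674 162.38609102] [323.13375753 161.0729919 ]
0.215 [249.8438282 133.5013873] [323.33071656 179.48219717] [249.8438282  157.86435193] [323.33071656 156.53473642]
0.23 [249.40050829 128.96466748] [323.53128431 174.82611294] [249.40050829 153.26323008] [323.53128431 151.91671737]
0.245 [248.94916953 124.35192769] [323.73556342 170.08321909] [248.94916953 148.58055255] [323.73556342 147.21674906]
base 0.115 [311.06576416 200.44030524]
base 0.13 [311.15266397 196.30995211]
base 0.145 [311.24108751 192.10862494]
red [298.50366236 198.77338961]
top mask [288. 197.] [299. 240.]
[230.92673356 184.14706284] [298.85441374 251.63046624]
```

The projections agree with the mask to 1–3 px (left 249/249.8, top 134/133.5, base 194/196, top-view right edge 299/298.9), so it is centred. My first circle fit was contaminated by the clipped mask. Set it down slowly.

```bash
for i in 1; do python3 -m crank '[0,0,0,0,0,-0.002,0, 0,0,0,0,0,-0.002,0, 0,0,0,0,0,-0.001,0,0,0,0,0,0,0,0]'; python3 -m crank '[0,0,0,0,0,-0.001,0, 0,0,0,0,0,-0.001,0,0,0,0,0,0,0,0]'; done
```

```text
time_s: 21.2
position: [0.4777, 0.1413, 0.2528]
tool_rot: [[0.065, 0.998, -0.0], [0.998, -0.065, -0.0], [-0.0, -0.0, -1.0]]
ft_force: [-0.1, 1.0, -4.7]
grip_width: 0.0146
time_s: 21.5
position: [0.4779, 0.1414, 0.2514]
tool_rot: [[0.065, 0.998, 0.001], [0.998, -0.065, 0.0], [0.0, 0.001, -1.0]]
ft_force: [-0.3, -0.1, -1.1]
grip_width: 0.0143
```

```bash
python3 -m crank '[0,0,0,0,0,-0.001,0, 0,0,0,0,0,0,0]';  python3 -m crank '[0,0,0,0,0,-0.001,0, 0,0,0,0,0,0,0, 0,0,0,0,0,0,0]'
```

```text
time_s: 21.7
position: [0.478, 0.1415, 0.2513]
tool_rot: [[0.065, 0.998, 0.002], [0.998, -0.065, 0.0], [0.0, 0.002, -1.0]]
ft_force: [-2.4, 0.5, 7.4]
grip_width: 0.0145
time_s: 22.0
position: [0.4781, 0.1416, 0.2513]
tool_rot: [[0.064, 0.998, 0.004], [0.998, -0.064, 0.001], [0.001, 0.004, -1.0]]
ft_force: [-4.5, 2.4, 13.4]
grip_width: 0.0145
```

Seated: the upward force rises with no further descent. Relax and open, then look before moving off.

```bash
python3 -m crank '[0,0,0,0,0,0.0015,0, 0,0,0,0,0,0,0, 0,0,0,0,0,0,25, 0,0,0,0,0,0,30, 0,0,0,0,0,0,50, 0,0,0,0,0,0,75, 0,0,0,0,0,0,100, 0,0,0,0,0,0,100, 0,0,0,0,0,0,100, 0,0,0,0,0,0,100]' 20 && python3 -m crank '[0,0,0,0,0,0.005,100, 0,0,0,0,0,0.015,100, 0,0,0,0,0,0.03,100, 0,0,0,0,0,0.03,100, 0,0,0,0,0,0.03,100, 0,0,0,-0.01,0.02,0.02,100, 0,0,0,-0.01,0.03,0,100, 0,0,0,-0.01,0.03,0,100, 0,0,0,-0.01,0.03,0,100, 0,0,0,-0.01,0.03,0,100, 0,0,0,-0.01,0.03,0,100, 0,0,0,-0.01,0.03,0,100, 0,0,0,0,0.03,0,100, 0,0,0,0,0.03,0,100, 0,0,0,0,0,0,100, 0,0,0,0,0,0,100]'; python3 - <<'E'
from m import *
R=lambda i:cv2.resize(i,(400,600),interpolation=cv2.INTER_CUBIC)
cv2.imwrite("pics/f1.png",np.hstack([R(S["frame"][80:275,230:360,::-1]),R(T["frame"][140:300,220:327,::-1])]))
E
```

```text
time_s: 23.0
position: [0.4778, 0.1414, 0.2505]
tool_rot: [[0.065, 0.998, -0.0], [0.998, -0.065, 0.0], [-0.0, -0.0, -1.0]]
ft_force: [-0.7, -0.0, 0.1]
grip_width: 0.0854
time_s: 24.6
position: [0.4077, 0.4015, 0.3804]
tool_rot: [[0.064, 0.998, -0.0], [0.998, -0.064, -0.0], [-0.0, -0.0, -1.0]]
ft_force: [0.7, -0.2, -0.0]
grip_width: 0.0855
```

View pics/f1.png

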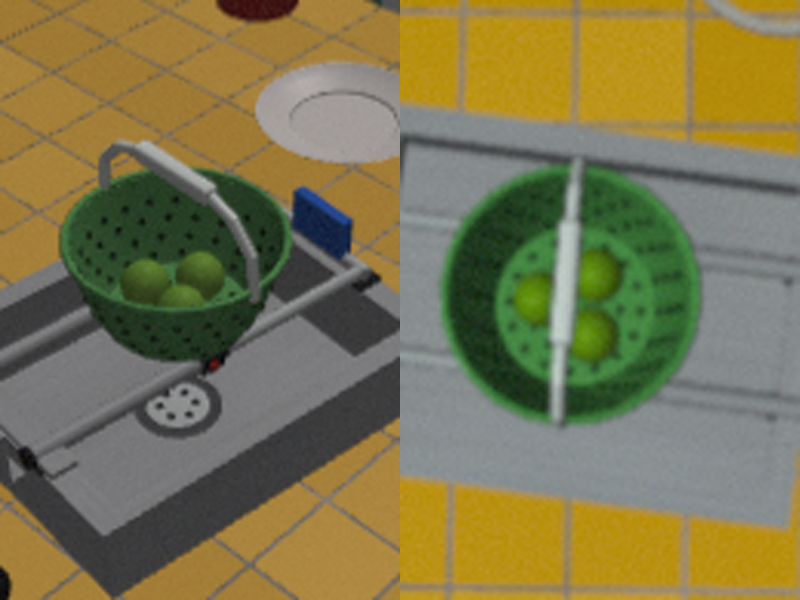

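The colander stands upright on the tubes, the limes are inside, and the red button is out at (213,362). One last numeric check of centre, then hand in.

```bash
python3 - <<'E'
from m import *
g=pts(cv2.morphologyEx(cen(T,(45,90,20),(85,255,255),(310,240,440,380)),cv2.MORPH_CLOSE,np.ones((9,9),np.uint8)))
w=np.array([onz(T,*q,.208)[:2] for q in g],np.float32);e=cv2.fitEllipse(cv2.convexHull(w));print("rim",e,"off mm",(np.array(e[0])-[.4777,.14])*1e3)
if np.hypot(*(np.array(e[0])-[.4777,.14]))<.012: print(close_job())
E
```

```text
rim ((0.47799837589263916, 0.14003166556358337), (0.19282981753349304, 0.19396530091762543), 48.632179260253906) off mm [0.29837589 0.03166556]
the job is handed in; nothing more can be done
None
```

I pulled the rack out to its end stop, and the red lock button came out. I then set the colander on the tubes and handed the job in after about 25 s on the robot's clock.

**Last checks:**
- **Position:** the colander's rim centre measured 0.3 mm from my estimate of the rack's middle.
- **State:** in the last pictures it stands upright with all three limes inside, and the button is still out. The gripper is well clear and touches nothing.
- **Set-down:** I lowered it at 10–20 mm/s, with at most about 13 N upward at the wrist.
- **Bystanders:** I kept the arm clear of the lid, spoon and mug, and nothing suggested contact, but I did not measure them afterwards.

**What failed or disagreed:**
- **First handle grasp missed:** the fingertips sat about 13 mm higher than I had assumed, so they closed above the bar. I opened and went about 20 mm deeper, and that grasp held. The colander had not moved.
- **Rack travel:** it reached its stop after about 120 mm instead of 140 mm, so it had probably started partly drawn out. The stop position agreed with the basin measurement to about 1 mm.
- **One bad fit:** a circle fit just before set-down was about 30 mm off. I took the cause to be a clipped colour mask. Projected outlines from both cameras and the final measurement showed the colander centred.

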